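# Turn the dish with the tea ball to the mug

## Robot

A 6-joint arm with a two-finger parallel gripper is mounted at the origin on a cart in front of the work surface, level with it; the furniture and walls round the work are solid. World frame = base frame: x ahead of the robot, y to its left, z up, the work surface at z = 0. Lengths are in m, angles in rad, forces in N, time in s.
With the tool pointing down it reaches from about 0.35 to 0.775 m from the base axis. Payload 7.3 kg.
Tool frame: the origin (TCP) lies at the centre of the arm's flange, where the gripper is bolted on; the fingertips stand 178 mm ahead of it and the grasp point (between the pads) lies 159 mm ahead of it (tip_extent is the distance from the TCP to the fingertips, in m); z points along the fingers, y is the line along which they close (so a half turn about z gives the same grasp; the last joint's range is limited). The gripper opens to 92 mm and grips with 3 to 60 N. Pads are 19 mm wide; open, the fingers measure 130 mm over their backs; the gripper's body (75 mm by 190 mm) begins 47 mm behind the grasp point.
Start: joints at [-0.146, 0.342, 1.524, -0, 1.275, -0.146], TCP at [0.525, 0, 0.405] pointing down, gripper open.
Joint ranges: [-2.53, 2.53], [-0.77, 2.02], [0.04, 2.7], [-1, 4.14], [0.28, 2.66], [-3.11, 3.11]. Speed limits (rad/s): [2.57, 2.57, 3.14, 3.14, 3.14, 3.14].

## Interface

Orientations are given as [roll, pitch, yaw] about the fixed x, y, z axes, in that order (R = Rz(yaw) Ry(pitch) Rx(roll)).
In Python, from cell import * gives the robot as it stands.
- The arm moves only by the tool arm_command, never from a script. Its arguments are lists of equal length, an entry for each row: "xyz": the shift along the world's x, y, z in mm, a list of three; "spin": the turn about the world's z in degrees. In form: {"xyz": [[tx, ty, tz], ...], "spin": [spin, ...]}. A call has 1 to 20 rows; each row shifts and turns the commanded pose from where the row before left it; what a row does not reach is not made up. A row lasts 1/10 s, in which the tool goes at most 50 mm and 8.59 degrees, less where a joint would pass 70% of its speed; a pose out of reach is approached as far as the arm can. A call with a gripper value outside its range is refused whole. "jaw" is the opening, from -1 (shut) to 1 (fully open), set as the call begins (left out, the last holds). The fingers move at their own pace and stop on an object; "squeeze" is the grip in N (left out, the last holds). Time passes only in rows, so rows that do not move let the fingers close. It gives the time, the measured TCP pose, the force, the opening and the grip force at its end, in the units of the state.
- observe(): the state, without advancing time (a new reading comes with each control period).
- read_camera(name): name is "scene" or "side" or "wrist"; returns a dict with "img" (480x640x3 uint8, red, green, blue), "depth" (480x640 float32, m along the optical axis (not along the pixel's ray), 0 where there is no reading), "fx", "fy", "cx", "cy" (pixels), "world_from_camera" (4x4, takes a point from camera to world coordinates). Camera axes: x right, y up, looking along -z (the intrinsics and any distortion apply to the point x, -y, -z); pixel columns grow to the right and rows downward; lengths in m; the calibration is good to about 2 mm. A picture is of the moment at which its call begins.
- hand_in(): hands the job in; it is judged then, once.
The state is a dict: "time": time; "qpos": joint angles; "qvel": joint speeds; "joint_efforts": joint torques, N m; "tool_pos": TCP position; "tool_rot": TCP orientation; "contact_force": force on the tool from outside, world axes, zero at the start; "torque": the same for the moment, N m; "opening": finger opening in m; "grip_force": force on a finger pad.
Only numpy, scipy, OpenCV 4.12 (cv2) and the standard library are available. Lean on these libraries where they do the work, as an engineer would, in place of code of your own. Each camera call takes 0.05 s, during which the arm holds its last target. There are 200 camera calls.

## Task

The steel tea ball is to go into the mug next, so get it ready: lift the dish off its cork trivet by the wooden grip of its arched handle and, still over the trivet, turn it about a quarter turn so that its pouring lip points straight at the mug beside the trivet (not at the glass). Then bring the lip over the middle of the mug's mouth, a little above the rim without touching the mug, and finish there still holding the dish up, level and at rest. Keep the dish level and the ball in its middle the whole time, and leave everything else standing where it is.

Things in the scene. Friction and masses are not known exactly. Their poses are not given: they have to be found in the camera images.
- dish: white round dish, loose, about 0.25 kg, 156 mm across, rim 29 mm high, 143 mm with its arched wire handle; its hollow slopes about 15 degrees to a flat middle 24 mm wide, 7 mm above the underside. Origin: centre of the underside (foot 80 mm wide); z up; x out through the pouring lip; the handle arches along y. It starts on the trivet, lip roughly away from the robot (within 0.4 rad)
- grip (a point): centre of the wooden grip at the top of the dish's handle, 135 mm above the underside of the dish, on its axis; the grip is a bar 68 mm long (along dish y), 14 mm thick (dish x) and 16 mm high; take it across its 14 mm from above. Nothing is within 70 mm below it. Axes as the dish
- lip (a point): tip of the dish's pouring lip, a shallow trough 40 mm wide: 100 mm from the dish's axis along dish x, 32 mm above its underside (the lip's own underside is 5 mm lower)
- tea_ball: steel tea ball, 36 mm across, 0.04 kg, loose, rolls freely in the middle of the dish; origin at its centre, 25 mm above the dish's underside when it lies in the middle; its axes mean nothing. It counts as in the middle while its centre is within 35 mm of the dish's axis
- trivet: round cork trivet fixed to the worktop, 140 mm across, 10 mm thick; origin: centre of its underside. The dish stands on its middle
- mug: white mug with a handle, 91 mm across, 96 mm high, loose; it stands about 175 mm from the centre of the trivet, to its left or right. Origin on its underside, 15.5 mm off the cup's axis toward the handle; the handle points to its -y
- mug_mouth (a point): centre of the mug's round mouth, at rim height (96 mm above the worktop); the mouth is about 80 mm wide inside
- glass: clear tumbler without a handle, 81 mm across, 93 mm high, on the other side of the trivet from the mug; a bystander. Origin: centre of its underside
- lemon: lemon, 83 x 58 x 58 mm, in front on the left; a bystander. Origin: centre of its underside
- garlic: garlic bulb, 60 mm, in front on the right; a bystander. Origin: centre of its underside
- teaspoon: steel teaspoon 139 mm long lying across at the front left; a bystander. Origin: centre of its underside
- spice_jar: spice jar with a screw cap, 46 mm across, 106 mm high, at the back right, beside the sink; a bystander. Origin: centre of its underside
There are look-alikes about, which are no part of the job. What is meant by the tea_ball is not pink, and is the smaller of those in its own colour.

How it is judged:
On the way:
1. the dish is held off the trivet, still over it, level, its lip turned to the mug, the ball in its middle (horizontal distance between dish and trivet below 0.05 m and height (world z) of dish above 0.03 m and y of mug_mouth in the frame of dish between -0.035 and 0.035 m and x of mug_mouth in the frame of dish above 0.05 m and angle between dish's own z axis and vertical below 0.15 rad and horizontal distance between tea_ball and dish below 0.035 m and contact force between the fingers and dish above 1 N), for 0.2 s.
At the end, for the whole second after the job is handed in: The dish is held at rest, level within 0.15 rad, its lip 103 to 180 mm above the worktop and within 25 mm of the middle of the mug's mouth from above, not touching the mug; the tea ball lies within 35 mm of the dish's axis; mug and glass have moved less than 20 mm (horizontal distance between lip and mug_mouth below 0.025 m and height (world z) of lip between 0.103 and 0.18 m and angle between dish's own z axis and vertical below 0.15 rad and horizontal distance between tea_ball and dish below 0.035 m and z of tea_ball in the frame of dish between 0.015 and 0.045 m and contact force between the fingers and dish above 1 N and contact force between dish and mug below 0.2 N and linear speed of dish below 0.03 m/s and angular speed of dish below 0.2 rad/s and angle between mug's own z axis and vertical below 0.1 rad and distance of each of mug, glass from where it was at the start of the episode below 0.02 m); the arm keeps its last pose, push and grip.
It fails at once if the tea ball leaves the middle of the dish (more than 40 mm from its axis) (horizontal distance between tea_ball and dish above 0.04 m).
It fails at once if the dish is tipped by more than 0.3 rad (angle between dish's own z axis and vertical above 0.3 rad).
It fails at once if the mug or a bystander is pushed more than 20 mm (distance of any of mug, glass, lemon, garlic, teaspoon, spice_jar from where it was at the start of the episode above 0.02 m).
It fails at once if the mug or the glass is tipped (angle between any of mug, glass's own z axis and vertical above 0.3 rad).
It also fails if it takes over 45 s, if anything falls off the work surface, if the arm or the gripper's body presses on something with over 40 N, if the wrist force passes 120 N, or if a joint passes its speed limit or range.

## Working session

There is one attempt and no reset: what is moved stays moved. The work goes in short steps, Python scripts to look and compute and a tool call to move; the robot and the scene stay as the last step left them, time stands still between calls to the robot, and variables do not carry over. Pictures are saved under pics/ and viewed, at most 10 in all, crops included, and the job is handed in when it is done.

Besides the shell and the picture viewer there is one more tool, called after "Request:" by a JSON object that holds its "method" and its "body". arm_command: Moves the arm, as the interface text tells. Its arguments: {"type":"object","properties":{"xyz":{"type":"array","items":{"type":"array","items":{"type":"number"}}},"spin":{"type":"array","items":{"type":"number"}},"jaw":{"type":"number"},"squeeze":{"type":"number"}},"required":["xyz","spin"]}

```bash
mkdir -p pics; cat > h.py <<'E'
from cell import *
import numpy as np, cv2
def cap(n):
    c=read_camera(n); np.savez('pics/'+n+'.npz',**c); return c
def pts(c):
    d=c['depth']; v,u=np.mgrid[:480,:640]
    x=(u-c['cx'])/c['fx']*d; y=-(v-c['cy'])/c['fy']*d
    P=np.stack([x,y,-d,np.ones_like(d)],-1)@np.array(c['world_from_camera']).T
    P=P[...,:3]; P[d==0]=np.nan; return P
def ray(c,u,v):
    T=np.array(c['world_from_camera']); r=T[:3,:3]@np.array([(u-c['cx'])/c['fx'],-(v-c['cy'])/c['fy'],-1]); return T[:3,3],r
E
python3 - <<'E'
from h import *
a=[cap(n) for n in('scene','side','wrist')]
for n,c in zip('abc',a):
    cv2.imwrite(f'pics/{n}.png',c['img'][...,::-1]); print({k:v for k,v in c.items() if k not in('img','depth')})
print(observe())
E
```

```text
{'fx': 578.0015192898126, 'fy': 578.0015192898126, 'cx': 314.1040985252171, 'cy': 235.11709870212692, 'world_from_camera': array([[ 0.64911836,  0.50506488, -0.5688188 , -0.29065555],
       [-0.76056439,  0.41746975, -0.49725327, -0.69399506],
       [-0.01368052,  0.75539955,  0.65512164,  1.06341077],
       [ 0.        ,  0.        ,  0.        ,  1.        ]])}
{'fx': 574.656698245524, 'fy': 574.656698245524, 'cx': 327.7682577904542, 'cy': 235.96281572468794, 'world_from_camera': array([[ 0.99966027,  0.02519064,  0.00669224,  0.54434934],
       [-0.01139432,  0.65328434, -0.75702691, -1.36679058],
       [-0.02344193,  0.75669347,  0.65334943,  1.29028289],
       [ 0.        ,  0.        ,  0.        ,  1.        ]])}
{'fx': 386.4166185811858, 'fy': 386.4166185811858, 'cx': 330.87383180617036, 'cy': 231.0403424525762, 'world_from_camera': array([[ 9.99998398e-01, -6.10712390e-04,  1.68252221e-03,
         5.25266197e-01],
       [ 1.14008291e-04,  9.59816456e-01,  2.80628505e-01,
         7.49214536e-02],
       [-1.78629581e-03, -2.80627864e-01,  9.59814988e-01,
         3.84172562e-01],
       [ 0.00000000e+00,  0.00000000e+00,  0.00000000e+00,
         1.00000000e+00]])}
{'time': 0.15, 'qpos': array([-1.46004445e-01,  3.42560886e-01,  1.52476607e+00, -6.21453524e-06,
        1.27541341e+00, -1.46012567e-01]), 'qvel': array([-0.00028293, -0.00074159, -0.00261533,  0.00146453,  0.00019948,
       -0.00043004]), 'joint_efforts': array([ 7.52666965e-04, -4.31470585e+01, -2.44352603e+01,  7.18239485e-02,
        5.38185902e-02, -1.32920518e-04]), 'tool_pos': array([5.24906840e-01, 3.27822849e-05, 4.04216435e-01]), 'tool_rot': array([-3.14045629e+00, -1.61105352e-04,  1.57080617e+00]), 'contact_force': array([ 0.42869134,  0.40542469, -0.15819823]), 'torque': array([ 0.03724749,  0.02394405, -0.0249774 ]), 'grip_force': 0.0, 'opening': 0.09186650502075577}
```

View pics/a.png

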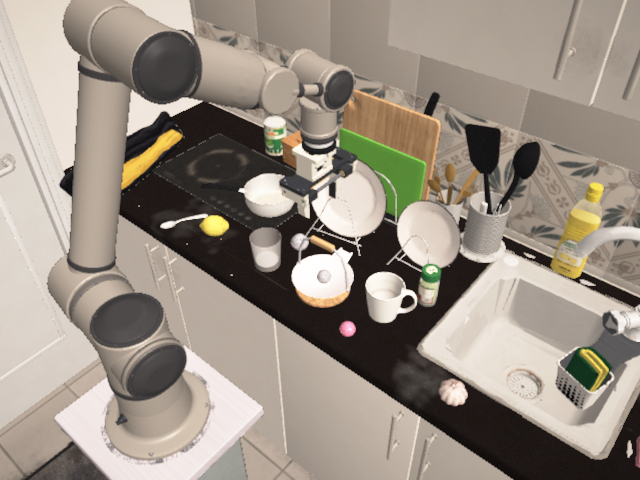

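View pics/b.png

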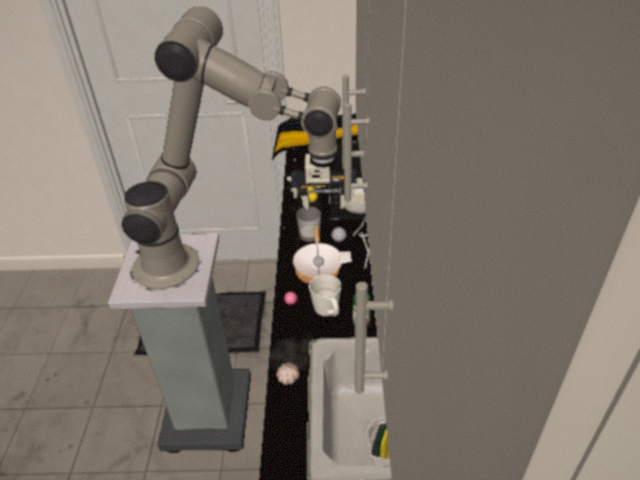

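View pics/c.png

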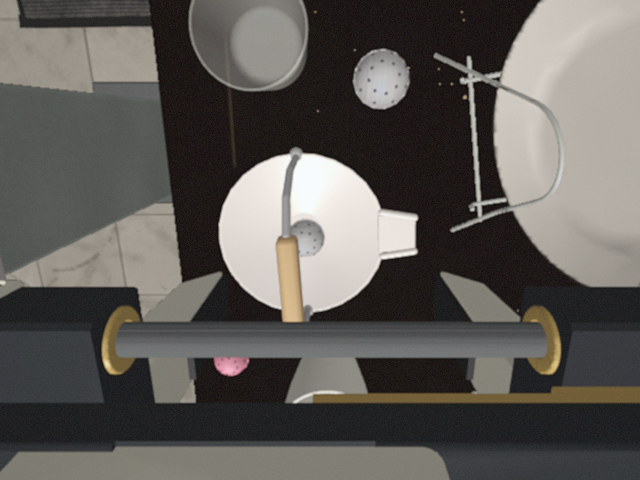

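Scene: dish at (323,280), with mug at (384,297) on the robot's right (−y) and glass at (266,250) on the left. Wrist view: grip from (288,240) to about (292,320), lip at (400,233).

There are three ball candidates in the scene view: silver in the dish (324,277), larger silver beside it (300,242), and pink (347,328). The silver one in the dish fits, being smaller and not pink. I'll confirm it in a crop.

```bash
python3 - <<'E'
from h import *
S=dict(np.load('pics/scene.npz'));W=dict(np.load('pics/wrist.npz'))
crop=S['img'][220:345,240:430]; cv2.imwrite('pics/d.png',cv2.resize(crop,None,fx=4,fy=4,interpolation=cv2.INTER_CUBIC)[...,::-1])
for n,c in(('scene',S),('wrist',W)):
    P=pts(c); im=c['img'].astype(int); r,g,b=np.moveaxis(im,-1,0); x,y,z=np.moveaxis(P,-1,0)
    wood=(r-b>40)&(z>.12)&(z<.17)&(abs(x-.5)<.15)&(abs(y)<.2)
    q=P[wood]; print(n,'wood',len(q),q.mean(0),q.min(0),q.max(0))
    if len(q): 
        u,s,vt=np.linalg.svd(q-q.mean(0),full_matrices=False); print(' axis',vt[0],np.percentile(q[:,2],[5,50,95]))
    for nm,pix in(('scene',dict(ball=(324,277),big=(300,242),mugin=(384,300),lip=(345,256),glass=(266,262))),('wrist',dict(ball=(312,238),big=(381,78),lip=(400,233),liptip=(415,235),rimL=(222,230),glass=(262,88)))):
        if nm==n:
            for k,(u,v) in pix.items(): print(' ',k,P[v,u])
    white=(r>150)&(abs(r-b)<30)&(z>.09)&(z<.105)&(x>.4)&(x<.65)&(y<-.0)
    q=P[white]; 
    if len(q)>5: print('mugrim',len(q),q.mean(0),q.min(0),q.max(0))
    hi=(z>.03)&(abs(x-.53)<.2)&(abs(y)<.25)
    for zz in(.05,.08,.11,.15): 
        q=P[(z>zz)&(x>.55)&(x<.75)&(abs(y)<.25)]; print(zz,len(q),q.min(0) if len(q) else '')
E
```

```text
scene wood 194 [ 0.49215014 -0.0346378   0.14894147] [ 0.48395098 -0.06787582  0.13492746] [0.50414164 0.00408332 0.1568665 ]
 axis [ 0.05409495 -0.99848987 -0.00957646] [0.13991654 0.15014285 0.15464701]
  ball [ 0.48706084 -0.04417688  0.04699968]
  big [0.55683258 0.09752106 0.03492011]
  mugin [ 0.48169756 -0.22529154  0.09365586]
  lip [ 0.58844739 -0.03081571  0.03729199]
  glass [0.43771669 0.10825016 0.04177834]
mugrim 253 [ 0.52677768 -0.20421508  0.09467911] [ 0.47193168 -0.27018258  0.09000973] [ 0.6467711  -0.09968769  0.10485744]
0.05 9389 [ 0.55015797 -0.24997665  0.05000387]
0.08 7688 [ 0.55015797 -0.24997665  0.08006988]
0.11 6422 [ 0.55015797 -0.24997665  0.11001298]
0.15 5561 [ 0.55015797 -0.24997665  0.15006118]
wrist wood 1768 [ 0.49787729 -0.02599755  0.15222261] [ 0.48989957 -0.05857388  0.14099262] [0.50568521 0.00191602 0.1552224 ]
 axis [-0.05259591  0.99858157 -0.00827726] [0.14907766 0.15263621 0.1539425 ]
  ball [ 0.50756806 -0.0294571   0.04969665]
  big [0.56557856 0.1063149  0.04627313]
  lip [ 0.58872677 -0.02730976  0.04085005]
  liptip [ 6.11882722e-01 -4.15281359e-02  3.38204481e-04]
  rimL [ 0.4231673  -0.0252468   0.03833879]
  glass [0.47597108 0.09534808 0.09318957]
mugrim 177 [ 0.51283415 -0.1603837   0.09495314] [ 0.49088767 -0.16875283  0.09265401] [ 0.53647055 -0.1560205   0.09651711]
0.05 62289 [ 0.55000168 -0.18967128  0.0500001 ]
0.08 52815 [ 0.55000168 -0.1711217   0.08000753]
0.11 40802 [ 0.55000168 -0.048952    0.11000073]
0.15 34317 [ 0.55000168 -0.01255009  0.22498686]
```

View pics/d.png

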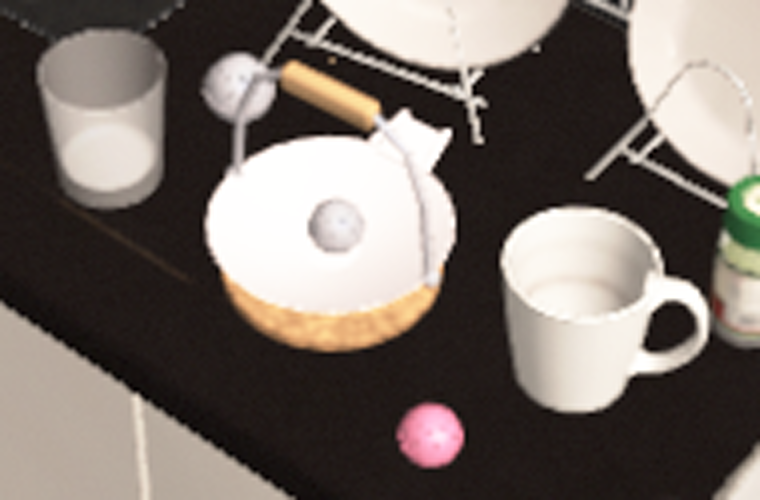

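The crop confirms it: the plain silver ball in the dish is clearly smaller than the silver one behind it. Next I'll fit circles to the dish and mug rims.

```bash
python3 - <<'E'
from h import *
from scipy.optimize import least_squares
S=dict(np.load('pics/scene.npz'));W=dict(np.load('pics/wrist.npz'))
def fit(q,R=None):
    x0=[q[:,0].mean(),q[:,1].mean()]+([] if R else [.05])
    f=lambda p:np.hypot(q[:,0]-p[0],q[:,1]-p[1])-(R or p[2])
    s=least_squares(f,x0,loss='soft_l1',f_scale=.003); return s.x.round(4),np.sqrt(np.mean(s.fun**2)).round(4),len(q)
for n,c in(('scene',S),('wrist',W)):
    P=pts(c);x,y,z=np.moveaxis(P,-1,0);im=c['img'].astype(int)
    wh=(im.min(-1)>110)
    q=P[(z>.033)&(z<.043)&(np.hypot(x-.5,y+.03)<.1)&(np.hypot(x-.5,y+.03)>.065)&~((x>.56)&(abs(y+.03)<.03))&wh]; print(n,'dish',fit(q),fit(q,.077))
    q=P[(z>.088)&(z<.1)&(np.hypot(x-.515,y+.2)<.055)&wh]; print('mug',len(q),fit(q),fit(q,.043),q.min(0),q.max(0))
    q=P[(z>.033)&(z<.05)&(x>.575)&(x<.62)&(abs(y+.03)<.035)&wh]; print('lip',len(q),q.mean(0),q.min(0),q.max(0))
    q=P[(z>.05)&(x>.5)&(x<.72)&(y<-.2)&(y>-.32)]; print('jar',len(q))
    # nearest tall obstacle to dish
    for zz in(.04,.1,.14,.2):
        q=P[(z>zz)&(z<.4)&(x>.52)&(y>-.25)&(y<.1)&(np.hypot(x-.5,y+.03)>.11)&(np.hypot(x-.51,y+.2)>.075)]
        if len(q): d=np.hypot(q[:,0]-.5,q[:,1]+.03); i=np.argsort(d)[5]; print(' obst',zz,d[i].round(3),q[i].round(3))
E
```

```text
scene dish (array([ 0.4963, -0.0323,  0.0724]), np.float64(0.0037), 433) (array([ 0.4982, -0.0327]), np.float64(0.0059), 433)
mug 265 (array([ 0.5184, -0.2032,  0.0438]), np.float64(0.002), 265) (array([ 0.5185, -0.2033]), np.float64(0.0022), 265) [ 0.47193168 -0.25210226  0.08800836] [ 0.56452888 -0.1575466   0.09962297]
lip 94 [ 0.58896376 -0.02817829  0.04188381] [ 0.57532209 -0.04928975  0.03454975] [ 0.60212488 -0.00804277  0.04991535]
jar 5388
 obst 0.04 0.111 [ 0.609 -0.007  0.333]
 obst 0.1 0.111 [ 0.609 -0.007  0.333]
 obst 0.14 0.111 [ 0.609 -0.007  0.333]
 obst 0.2 0.111 [ 0.609 -0.007  0.333]
wrist dish (array([ 0.498 , -0.0313,  0.0717]), np.float64(0.0036), 5032) (array([ 0.5014, -0.0315]), np.float64(0.0062), 5032)
mug 389 (array([ 0.521 , -0.2025,  0.0452]), np.float64(0.0007), 389) (array([ 0.5206, -0.2002]), np.float64(0.0007), 389) [ 0.48667973 -0.17260617  0.08803665] [ 0.5447949  -0.1560205   0.09651711]
lip 1309 [ 0.587972   -0.02816859  0.04298032] [ 0.57503333 -0.05086162  0.03800017] [ 0.60297503 -0.00563979  0.04979469]
jar 0
 obst 0.04 0.11 [0.589 0.035 0.302]
 obst 0.1 0.11 [0.589 0.035 0.302]
 obst 0.14 0.11 [0.589 0.035 0.302]
 obst 0.2 0.11 [0.589 0.035 0.302]
```

```bash
python3 - <<'E'
from h import *
for n in('scene','wrist'):
    P=pts(dict(np.load(f'pics/{n}.npz'))).reshape(-1,3)
    for a in np.arange(.03,.28,.03):
        q=P[(P[:,2]>a)&(P[:,2]<a+.03)&(P[:,0]>.605)&(P[:,0]<.8)&(P[:,1]>-.24)&(P[:,1]<.12)]
        if len(q)>20: print(n,a.round(2),len(q),np.percentile(q[:,0],1).round(3),q[q[:,0].argmin()].round(3))
E
```

```text
scene 0.03 1206 0.654 [0.624 0.116 0.03 ]
scene 0.06 1201 0.662 [ 0.615 -0.239  0.063]
scene 0.09 1191 0.654 [ 0.621 -0.239  0.099]
scene 0.12 1043 0.664 [0.651 0.081 0.126]
scene 0.15 717 0.73 [0.725 0.093 0.157]
scene 0.18 222 0.737 [0.737 0.03  0.195]
scene 0.21 52 0.737 [0.736 0.051 0.227]
wrist 0.03 6236 0.637 [0.63  0.118 0.031]
wrist 0.06 7931 0.648 [0.641 0.106 0.06 ]
wrist 0.09 10343 0.654 [0.649 0.094 0.093]
wrist 0.12 2045 0.657 [0.656 0.086 0.12 ]
```

Request:
{"method": "arm_command", "body": {"xyz": [[-3,-4,0],[-5,-6,0],[-6,-7,0],[-6,-7,0],[-5,-6,0],[-2,-2,0],[0,0,0],[0,0,0]], "spin": [0,0.5,1,1,0.5,0,0,0], "jaw": 1}}

```text
time: 0.95
tool_pos: [0.4981, -0.032, 0.4048]
tool_rot: [3.141, -0.0, 1.623]
contact_force: [-0.1, -0.5, 0.4]
opening: 0.0918
grip_force: 0.0
```

```bash
python3 - <<'E'
from h import *
c=cap('wrist');P=pts(c);im=c['img'].astype(int);x,y,z=np.moveaxis(P,-1,0)
q=P[(im[...,0]-im[...,2]>40)&(z>.145)&(z<.17)&(abs(x-.5)<.1)&(abs(y+.03)<.08)]
print(len(q),q.mean(0),q.min(0),q.max(0)); vt=np.linalg.svd(q-q.mean(0),full_matrices=False)[2]; print(vt[0])
E
```

```text
2047 [ 0.49735723 -0.02971067  0.15253913] [ 0.48952721 -0.06506169  0.14524331] [0.50534906 0.00177592 0.15506045]
[ 0.05222683 -0.99860694  0.00751927]
```

Request:
{"method": "arm_command", "body": {"xyz": [[0,0,-3],[0,0,-6],[0,0,-8],[0,0,-10],[0,0,-10],[0,0,-10],[0,0,-10],[0,0,-8],[0,0,-5],[0,0,0],[0,0,0]], "spin": [0,0,0,0,0,0,0,0,0,0,0]}}

```text
time: 2.1
tool_pos: [0.4981, -0.032, 0.3349]
tool_rot: [3.141, 0.0, 1.623]
contact_force: [-1.0, 0.3, -0.1]
opening: 0.0918
grip_force: 0.0
```

Request:
{"method": "arm_command", "body": {"xyz": [[0,0,-4],[0,0,-7],[0,0,-8],[0,0,-7],[0,0,-4],[0,0,-1],[0,0,0],[0,0,0],[0,0,0],[0,0,0],[0,0,0],[0,0,0]], "spin": [0,0,0,0,0,0,0,0,0,0,0,0], "jaw": -0.55, "squeeze": 5}}

```text
time: 3.3
tool_pos: [0.498, -0.032, 0.3038]
tool_rot: [3.141, 0.0, 1.623]
contact_force: [-0.2, 0.8, -0.5]
opening: 0.0205
grip_force: 0.0
```

Request:
{"method": "arm_command", "body": {"xyz": [[0,0,0],[0,0,0],[0,0,0],[0,0,0],[0,0,0]], "spin": [0,0,0,0,0], "jaw": -1, "squeeze": 5}}

```text
time: 3.8
tool_pos: [0.4979, -0.032, 0.3037]
tool_rot: [-3.141, -0.0, 1.623]
contact_force: [-1.5, -0.7, 1.7]
opening: 0.0136
grip_force: 5.0
```

Request:
{"method": "arm_command", "body": {"xyz": [[0,0,0],[0,0,0],[0,0,0],[0,0,0],[0,0,0]], "spin": [0,0,0,0,0], "jaw": -1, "squeeze": 35}}

```text
time: 4.3
tool_pos: [0.498, -0.032, 0.3038]
tool_rot: [-3.142, 0.0, 1.623]
contact_force: [-2.0, -0.6, 2.2]
opening: 0.0135
grip_force: 35.0
```

Gripped. Lifting gently by 30 mm first.

Request:
{"method": "arm_command", "body": {"xyz": [[0,0,1],[0,0,2],[0,0,3],[0,0,4],[0,0,4],[0,0,4],[0,0,4],[0,0,3],[0,0,3],[0,0,1],[0,0,1],[0,0,0],[0,0,0]], "spin": [0,0,0,0,0,0,0,0,0,0,0,0,0]}}

```text
time: 5.6
tool_pos: [0.498, -0.032, 0.3336]
tool_rot: [-3.141, -0.0, 1.623]
contact_force: [-0.4, 0.3, -2.9]
opening: 0.0134
grip_force: 35.0
```

```bash
cat >> h.py <<'E'
def dish(c,g,zoff):
    """dish check: ball/wood/lip points near grip centre g=(x,y), raised by zoff"""
    P=pts(c);im=c['img'].astype(int);x,y,z=np.moveaxis(P,-1,0);r=np.hypot(x-g[0],y-g[1]);zz=z-zoff
    def pl(q):
        A=np.c_[q[:,:2]-g,np.ones(len(q))]; return np.linalg.lstsq(A,q[:,2],rcond=None)[0].round(3)
    q=P[(r>.066)&(r<.082)&(zz>.015)&(zz<.06)&(im.min(-1)>110)]
    print('rim plane',len(q),pl(q))
    q=P[(r<.04)&(zz>.03)&(zz<.07)&(im.max(-1)<235)&(np.ptp(im,-1)<25)]; print('ballish',len(q),(q.mean(0)-[*g,0]).round(3))
    q=P[(r>.085)&(r<.108)&(zz>.015)&(zz<.06)&(im.min(-1)>110)]; print('lip',len(q),q.mean(0),np.degrees(np.arctan2(*(np.median(q,0)[:2]-g)[::-1])))
E
python3 - <<'E'
from h import *
for n in('wrist','scene'):
    c=cap(n); dish(c,np.array([.498,-.032]),.03); cv2.imwrite(f'pics/e_{n}.png',c['img'][...,::-1])
E
```

```text
rim plane 9126 [0.005 0.001 0.067]
ballish 865 [0.006 0.005 0.072]
lip 1954 [ 0.59155985 -0.02731586  0.07320579] 2.727684512260556
rim plane 602 [ 0.002 -0.01   0.068]
ballish 97 [-0.007 -0.005  0.072]
lip 79 [ 0.59154765 -0.02807081  0.07280727] 2.655582009884065
```

View pics/e_wrist.png

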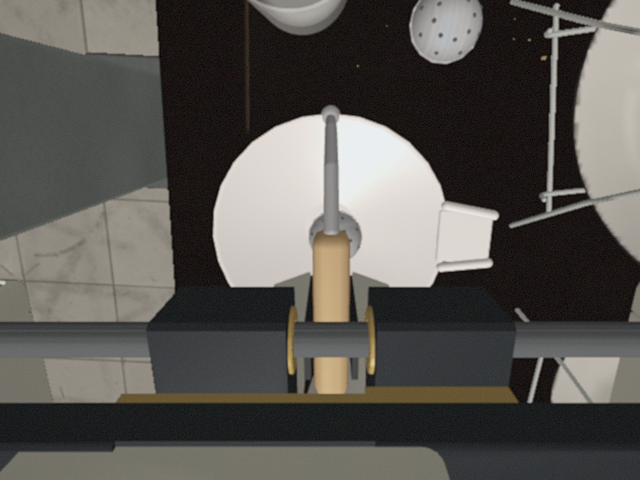

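Wrist view: the dish hangs level, with the ball in the middle at (335,237) and the lip at (468,237), pointing at 2.7°. Next I'll raise it 80 mm and turn it −86°.

Request:
{"method": "arm_command", "body": {"xyz": [[0,0,1],[0,0,2],[0,0,4],[0,0,5],[0,0,6],[0,0,7],[0,0,7],[0,0,8],[0,0,8],[0,0,7],[0,0,6],[0,0,6],[0,0,5],[0,0,4],[0,0,2],[0,0,1],[0,0,1],[0,0,0]], "spin": [0,0,0,0,0,0,0,0,0,0,0,0,0,0,0,0,0,0]}}

```text
time: 7.5
tool_pos: [0.498, -0.032, 0.4137]
tool_rot: [-3.141, -0.0, 1.623]
contact_force: [0.5, -0.2, -3.2]
opening: 0.0139
grip_force: 35.0
```

Request:
{"method": "arm_command", "body": {"xyz": [[0,0,0],[0,0,0],[0,0,0],[0,0,0],[0,0,0],[0,0,0],[0,0,0],[0,0,0],[0,0,0],[0,0,0],[0,0,0],[0,0,0],[0,0,0],[0,0,0],[0,0,0],[0,0,0],[0,0,0],[0,0,0],[0,0,0],[0,0,0]], "spin": [-0.3,-0.7,-1.2,-1.7,-2,-2.3,-2.5,-2.6,-2.6,-2.6,-2.6,-2.6,-2.6,-2.6,-2.6,-2.5,-2.5,-2.5,-2.3,-2.2]}}

```text
time: 9.5
tool_pos: [0.498, -0.032, 0.4137]
tool_rot: [-3.142, 0.0, 0.861]
contact_force: [0.0, -0.5, -4.0]
opening: 0.0136
grip_force: 35.0
```

Request:
{"method": "arm_command", "body": {"xyz": [[0,0,0],[0,0,0],[0,0,0],[0,0,0],[0,0,0],[0,0,0],[0,0,0],[0,0,0],[0,0,0],[0,0,0],[0,0,0],[0,0,0],[0,0,0],[0,0,0],[0,0,0],[0,0,0],[0,0,0],[0,0,0],[0,0,0],[0,0,0]], "spin": [-2.2,-2.2,-2.2,-2.2,-2.2,-2.2,-2.2,-2.2,-2.2,-2.2,-2.2,-2.2,-2.2,-2.2,-2.2,-2,-1.8,-1.5,-1.0,-0.5]}}

```text
time: 11.5
tool_pos: [0.498, -0.032, 0.4137]
tool_rot: [3.141, 0.0, 0.168]
contact_force: [0.3, -0.5, -2.7]
opening: 0.0133
grip_force: 35.0
```

```bash
python3 - <<'E'
from h import *
o=observe(); print(o['time'],o['tool_pos'],o['tool_rot'],o['qpos'])
for n in('wrist','scene'):
    c=cap(n); dish(c,o['tool_pos'][:2],o['tool_pos'][2]-.3037); cv2.imwrite(f'pics/f_{n}.png',c['img'][...,::-1])
E
```

```text
11.5 [ 0.49799142 -0.03199164  0.41373025] [3.14149174e+00 7.36191374e-05 1.68243679e-01] [-2.17823971e-01  2.87082670e-01  1.57790126e+00 -1.26648181e-04
  1.27663893e+00  1.18476539e+00]
rim plane 9278 [-0.003 -0.003  0.148]
ballish 866 [ 0.007 -0.006  0.153]
lip 2045 [ 0.51473733 -0.12460897  0.15336919] -79.81429063873088
rim plane 613 [-0.009 -0.009  0.148]
ballish 103 [-0.011 -0.008  0.152]
lip 124 [ 0.51222571 -0.12507198  0.1527916 ] -80.4682897862687
```

View pics/f_scene.png

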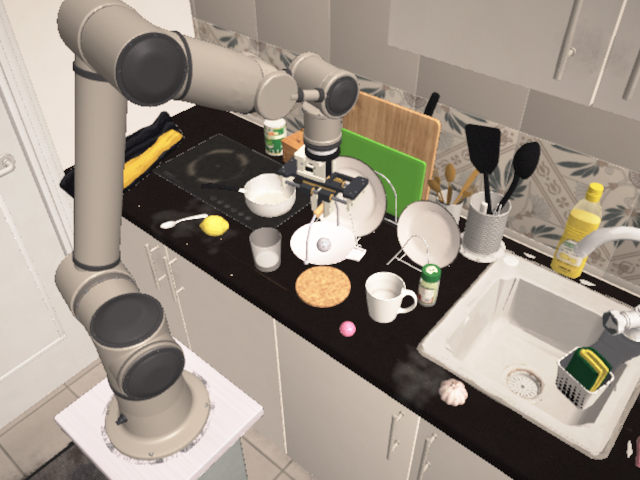

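The scene view shows the dish above the cork trivet at (323,243), with the ball in the middle and the lip at (355,255) pointing toward the mug. The lip direction measures −80°, so I'll turn another −3°, hold, then move over the mug.

Request:
{"method": "arm_command", "body": {"xyz": [[0,0,0],[0,0,0],[0,0,0],[0,0,0],[0,0,0],[0,0,0],[0,0,0],[0,0,0]], "spin": [-0.5,-0.9,-0.9,-0.5,-0.2,0,0,0]}}

```text
time: 12.4
tool_pos: [0.498, -0.032, 0.4138]
tool_rot: [3.142, 0.0, 0.117]
contact_force: [0.2, -0.7, -3.2]
opening: 0.0134
grip_force: 35.0
```

Request:
{"method": "arm_command", "body": {"xyz": [[0,-1,0],[0,-2,0],[0,-3,0],[1,-4,0],[0,-5,0],[1,-6,0],[1,-6,0],[1,-6,0],[1,-6,0],[1,-6,0],[1,-6,0],[1,-5,0],[0,-5,0],[1,-4,0],[0,-3,0],[0,-2,0],[0,-1,0],[0,-1,0],[0,0,0],[0,0,0]], "spin": [0,0,0,0,0,0,0,0,0,0,0,0,0,0,0,0,0,0,0,0]}}

```text
time: 14.4
tool_pos: [0.507, -0.1039, 0.4137]
tool_rot: [3.142, 0.0, 0.117]
contact_force: [0.3, -0.6, -3.2]
opening: 0.0137
grip_force: 35.0
```

```bash
python3 - <<'E'
from h import *
o=observe(); print(o['time'],o['tool_pos'],o['tool_rot'])
for n in('wrist','scene'):
    c=cap(n); dish(c,o['tool_pos'][:2],o['tool_pos'][2]-.3037); cv2.imwrite(f'pics/g_{n}.png',c['img'][...,::-1])
    P=pts(c);x,y,z=np.moveaxis(P,-1,0)
    q=P[(z>.088)&(z<.1)&(np.hypot(x-.519,y+.203)<.06)]; print('mug',len(q),q.min(0),q.max(0))
E
```

```text
14.4 [ 0.50699917 -0.10385306  0.41373901] [3.14153658e+00 5.45659411e-05 1.17128358e-01]
rim plane 9298 [-0.002 -0.003  0.148]
ballish 867 [ 0.006 -0.007  0.153]
lip 2055 [ 0.51896585 -0.19718986  0.15333567] -82.70217537774988
mug 1372 [ 0.47849847 -0.25838155  0.0880335 ] [ 0.56636114 -0.17446154  0.09758174]
rim plane 663 [-0.005 -0.006  0.148]
ballish 112 [-0.011 -0.007  0.152]
lip 136 [ 0.51651088 -0.19837878  0.15319202] -83.64781583669743
mug 269 [ 0.46944499 -0.25884088  0.08800959] [ 0.5673806  -0.15584882  0.09984952]
```

View pics/g_scene.png

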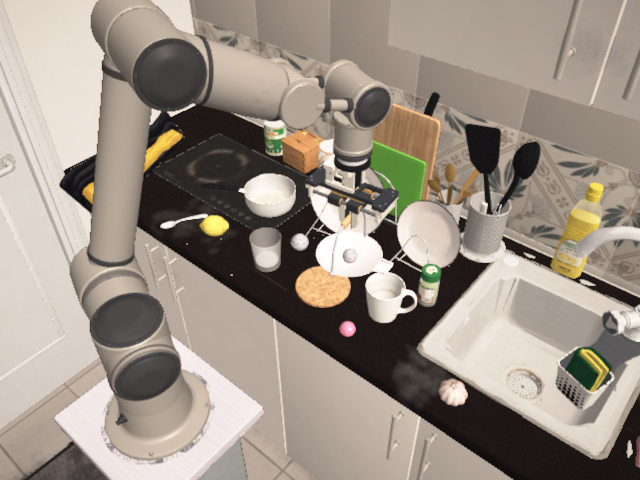

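View pics/g_wrist.png

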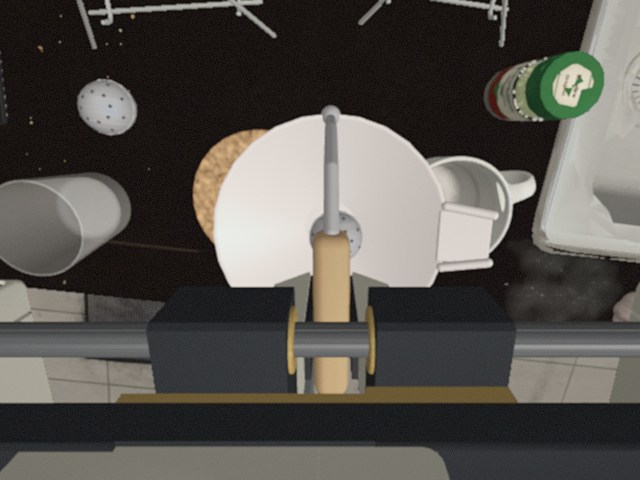

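Both views agree. The lip, at (468,237) in the wrist view, is over the mug's mouth at about (0.519, −0.203), z ≈ 0.152. The dish is level and clear of the rim, and the ball is in the middle at (335,237). Handing in.

Request:
{"method": "arm_command", "body": {"xyz": [[0,0,0],[0,0,0],[0,0,0],[0,0,0],[0,0,0]], "spin": [0,0,0,0,0]}}

```text
time: 15.0
tool_pos: [0.507, -0.104, 0.4137]
tool_rot: [3.142, 0.0, 0.117]
contact_force: [-0.2, -0.9, -3.0]
opening: 0.0136
grip_force: 35.0
```

```bash
python3 -c "
from cell import *
print(hand_in())"
```

```text
the job is handed in; nothing more can be done
None
```

The job is handed in at 15 s (no verdict came back): the dish is held level and at rest with its lip over the middle of the mug's mouth, about 55 mm above the rim, the ball in its middle, and nothing else seen to have moved.

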